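Release the safety tab, lift the latch and open the instrument case

TASK

Open the blue instrument case: slide the red safety tab aside until it is fully home against its stop, then lift the steel latch and push it over past upright while the lid is still shut, then raise the lid by its handle well past half way so that it stands open by itself. The red tab is fragile, so be gentle: do not ram it against its stop, squeeze it hard or force the latch against it. Leave everything else on the bench where it is, and let go of the case at the end.

Things in the scene. Friction and masses are not known exactly. Their poses are not given: they have to be found in the camera images.
- case: Blue plastic instrument case fixed to the bench (all sizes here in mm): shell 220 (x) by 300 (y), 88 high, lid 8 thick on it (lid top at z 96). Origin on the table under its middle; x from the catch towards the lid hinge, z up. The grey catch carrier with latch and red tab is on the -x side. It is screwed on through slots: latch and tab sit together up to 8 off nominal along y, which is not measured.
- latch_pivot (a point): Nominal middle of the latch's pivot axis (parallel to case y), a mark fixed to the case at case x -140, y 0, z 102; the real latch is up to 8 off along y. The steel latch plate, when down, runs 75 from here to +x, 44 wide, 6 thick, over the lid's edge (the free end is 80 wide).
- latch_handle (a point): Nominal middle of the black bar handle across the latch's free end when down, fixed to the case at x -71, y 0, z 138; the real one is up to 8 off along y. Round bar 10 thick along case y on two legs, 58 clear between the legs and 30 below it; 54 clear to the lid's handle. On lifting, the bar's centre runs on an arc of radius 78 about the pivot; it may turn between the fingers.
- tab: Red safety tab. Thumb piece 16 (x) by 10 (y) by 33 high, origin at its foot (case x -120, z 106.5), axes as the case. A red tongue 5 thick at the foot runs 47 to -y over the latch plate and bars it. Slides only along case y, with 4 N, and stays put. Push it to +y with a closed finger tip on its -y side. It breaks above 15 N in all: pushes, both pads of a squeeze, the latch forced on it.
- tab_stop (a point): Nominal place of the tab's origin at its end stop, fixed to the case at x -120, y +71, z 106.5. The real hard stop is up to 8 off this along y, unmeasured, and must be felt: force rises sharply from 4 N. The tab starts 8 to 30 short of its stop; only in the last 1.5 before the stop is the latch free. Stop pushing at about 8 to 10 N.
- latch (a joint): Main latch angle in rad: 0 down, 1.57 upright, 1.95 fully over towards the robot. Stiff (0.06 N m); stays where it is left; lifting needs 1 to 5 N at its handle. Cannot rise while the tab bars it.
- lid (a joint): Lid angle in rad: 0 shut, 1.7 fully open. Hinged along y at case x +110, z 88; the hinge is stiff (0.5 N m friction, lid about 0.3 kg) so the lid stays at any angle.
- lid_handle (a point): Middle of the black round handle bar on the lid: 12 diameter, 100 long along case y, bar centre 38 above the lid top, at case x -5, z 134 when shut; 124 from the hinge axis. Free all round and from above; the bar may turn between the fingers as the lid rises.
- bin_left: loose blue open-fronted stock bin, 160 x 100 x 75, origin under its centre
- bin_right: a second such blue stock bin, 160 x 100 x 75, origin under its centre
- marker: loose red marker pen, 14 diameter, 130 long, lying beside the case on its +y side, origin under its middle, along its own x
- screwdriver: loose screwdriver lying beside the case on its -y side, along its own x, origin under its middle
- tape: loose roll of clear tape, 90 diameter, 25 high, origin under its centre
- tin: loose small jar, 60 diameter, 70 high, origin under its centre

How it is judged:
On the way:
1. the latch is raised past upright (over 1.6 rad) while the lid is still shut (value of joint latch above 1.6 rad and value of joint lid below 0.06 rad), for 0.2 s.
At the end, for the whole second after the job is handed in: The lid stands open at more than 0.8 rad (46 degrees) and is at rest, and the latch is still up (more than 1.4 rad) (value of joint lid above 0.8 rad and velocity of joint lid between -0.1 and 0.1 rad/s and value of joint latch above 1.4 rad); the robot touches nothing.
It fails at once if more than 15 N acts on the safety tab (contact force between tab and anything else above 15 N).
It fails at once if the lid is forced up (over 0.1 rad) while the latch is not yet up (under 1.4 rad) (value of joint lid above 0.1 rad and value of joint latch below 1.4 rad).
It fails at once if a bystander (bin, marker, screwdriver, tape or jar) is moved by more than 30 mm (distance of any of bin_left, bin_right, marker, screwdriver, tape, tin from where it was at the start of the episode above 0.03 m).
It also fails if it takes over 69 s, if anything falls off the work surface, if the arm or the gripper's body presses on something with over 40 N, if the wrist force passes 120 N, or if a joint passes its speed limit or range.

ROBOT

A 6-joint arm with a two-finger parallel gripper is mounted at the origin on the work surface. World frame = base frame: x ahead of the robot, y to its left, z up, the work surface at z = 0. Lengths are in m, angles in rad, forces in N, time in s.
With the tool pointing down it reaches from about 0.35 to 0.8 m from the base axis. Payload 7.3 kg.
Tool frame: the origin (TCP) lies at the very end of the fingers, on their centre line; the grasp point (between the pads) lies 19 mm behind it; z points along the fingers, y is the line along which they close (so a half turn about z gives the same grasp; the last joint's range is limited). The gripper opens to 85 mm and grips with 20 to 120 N. Pads are 22 mm wide; open, the fingers measure 114 mm over their backs; the gripper's body (76 mm by 85 mm) begins 54 mm behind the grasp point. The pads swing forward as they close: fully open they stand 13 mm farther back than shut.
Start: joints at [-1.317, 0.342, 1.524, -0, 1.275, -0.146], TCP at [0.204, -0.484, 0.231] pointing down, gripper open.
Joint ranges: [-2.53, 2.53], [-0.77, 2.02], [0.04, 2.7], [-1, 4.14], [0.28, 2.66], [-3.11, 3.11]. Speed limits (rad/s): [2.57, 2.57, 3.14, 3.14, 3.14, 3.14].

INTERFACE

Orientations are given as a unit quaternion [w, x, y, z].
In Python, from station import env, read_camera, camera_params, workorder gives the robot as it stands.
- The arm moves only by the tool step_arm, never from a script. Its argument "plan" is a list of rows, each a list of 5 numbers: the opening, from -1 (shut) to 1 (fully open), then the shift along the tool's x, y, z in cm, then the turn about the tool's z in rad. In form: [[claw, tx, ty, tz, spin], ...]. A call has 1 to 12 rows; each row shifts and turns the commanded pose from where the row before left it, along the tool's axes as they then stand; what a row does not reach is not made up. A row lasts 1/8 s, in which the tool goes at most 62.5 mm and 10.7 degrees, less where a joint would pass 70% of its speed; a pose out of reach is approached as far as the arm can. A call with a gripper value outside its range is refused whole. The fingers move at their own pace and stop on an object; the grip force is fixed at half the most. Time passes only in rows, so rows that do not move let the fingers close. It gives the time, the measured TCP pose, the force, the opening and the grip force at its end, in the units of the state.
- env.sense(): the state, without advancing time (a new reading comes with each control period).
- read_camera(name): name is "side" or "top" or "wrist"; returns the picture (384x512x3 uint8, red, green, blue); there is no depth.
- camera_params(name): a dict with "fx", "fy", "cx", "cy" (pixels), "pose" (4x4, takes a point from camera to world coordinates); the wrist camera has in their place "mount" (4x4, takes a point from camera to tool coordinates, whose origin is the TCP and whose axes are the flange's). Camera axes: x right, y up, looking along -z (the intrinsics and any distortion apply to the point x, -y, -z); pixel columns grow to the right and rows downward; lengths in m; the calibration is good to about 2 mm. A picture is of the moment at which its call begins: read the wrist's pose just before it. camera_params takes no time and is no camera call.
- workorder.close_job(): hands the job in; it is judged then, once.
The state is a dict: "time_s": time; "joint_pos": joint angles; "joint_vel": joint speeds; "tau": joint torques, N m; "tool_pos": TCP position; "eef_rot": TCP orientation; "wrist_force": force on the tool from outside, world axes, zero at the start; "moment": the same for the moment, N m; "gripper_width": finger opening in m; "gripper_force": force on a finger pad.
Only numpy, scipy, OpenCV 4.12 (cv2) and the standard library are available. Lean on these libraries where they do the work, as an engineer would, in place of code of your own. Each camera call takes 0.05 s, during which the arm holds its last target. There are 200 camera calls.

## Working session

There is one attempt and no reset: what is moved stays moved. The work goes in short steps, Python scripts to look and compute and a tool call to move; the robot and the scene stay as the last step left them, time stands still between calls to the robot, and variables do not carry over. Pictures are saved under pics/ and viewed, at most 10 in all, crops included, and the job is handed in when it is done.

Besides the shell and the picture viewer there is one more tool, called after "Request:" by a JSON object that holds its "fn" and its "kwargs", one argument or row to a line. step_arm: Moves the arm, as the interface text tells. Its arguments: {"type":"object","properties":{"plan":{"type":"array","items":{"type":"array","items":{"type":"number"}}}},"required":["plan"]}

```bash
ls; mkdir -p pics; python3 - <<'E'
from station import env, read_camera, camera_params
import cv2, numpy as np
s=env.sense(); print({k:np.round(v,4).tolist() for k,v in s.items()})
for n in ("side","top"):
    im=read_camera(n); cv2.imwrite(f"pics/{n}0.png",im[:,:,::-1]); p=camera_params(n); print(n,{k:np.round(v,4).tolist() if not isinstance(v,str) else v for k,v in p.items()})
print({k:np.round(v,4).tolist() if not isinstance(v,str) else v for k,v in camera_params("wrist").items()})
E
```

```text
pics
{'time_s': 0.0, 'joint_pos': [-1.317, 0.3427, 1.525, -0.0, 1.2754, -0.146], 'joint_vel': [0.0013, -0.0001, -0.0002, -0.0001, 0.0004, -0.001], 'tau': [-0.0003, -43.367, -24.6011, -0.0002, 0.0079, -0.0], 'tool_pos': [0.2043, -0.4832, 0.2306], 'eef_rot': [-0.0008, 0.9801, 0.1986, -0.0], 'wrist_force': [0.1617, -0.1984, 0.4708], 'moment': [-0.0455, -0.015, 0.0295], 'gripper_force': 0.0, 'gripper_width': 0.0856}
side {'fx': 454.3531, 'fy': 454.3531, 'cx': 254.3589, 'cy': 188.2398, 'pose': [[-0.9622, 0.185, -0.2, 0.1908], [-0.2724, -0.6661, 0.6944, 1.113], [-0.0048, 0.7226, 0.6913, 1.2024], [0.0, 0.0, 0.0, 1.0]]}
top {'fx': 430.928, 'fy': 430.928, 'cx': 258.2344, 'cy': 187.2631, 'pose': [[0.024, 0.9954, -0.0926, 0.4393], [-0.9997, 0.0234, -0.0072, 0.0026], [-0.005, 0.0927, 0.9957, 1.2551], [0.0, 0.0, 0.0, 1.0]]}
{'fx': 286.7893, 'fy': 286.7893, 'cx': 256.5025, 'cy': 194.7963, 'mount': [[-0.0006, 0.9645, 0.2642, 0.0664], [1.0, 0.0006, -0.0, -0.001], [-0.0002, 0.2642, -0.9645, -0.1429], [0.0, 0.0, 0.0, 1.0]]}
```

View pics/top0.png

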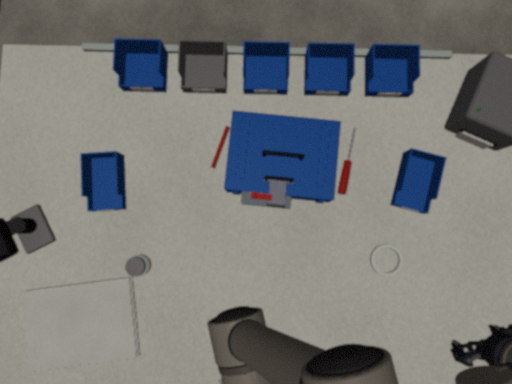

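View pics/side0.png

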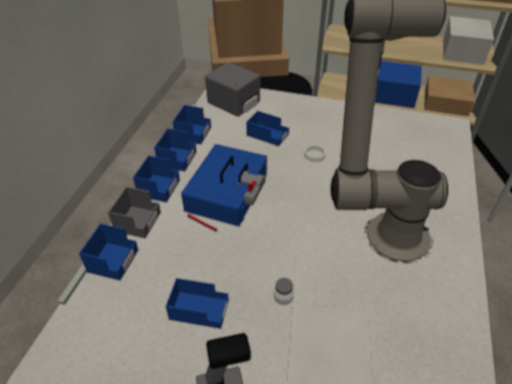

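Top: case lid corners are near (232,112), (341,121), (335,200) and (226,190). The latch handle is at about (280,180), the red tab at about (262,196) and the lid handle at about (283,154). Side: case at (228,185), tab at (252,185). Next I'll measure these.

```bash
cat > h.py <<'E'
import numpy as np, cv2
from scipy.spatial.transform import Rotation as R
from station import env, read_camera, camera_params
def campose(n,s=None):
    p=camera_params(n)
    if 'pose' in p: return p,np.array(p['pose'])
    T=np.eye(4);T[:3,3]=s['tool_pos'];w=s['eef_rot'];T[:3,:3]=R.from_quat([w[1],w[2],w[3],w[0]]).as_matrix()
    return p,T@np.array(p['mount'])
def ray(p,P,uv):
    uv=np.atleast_2d(uv).astype(float)
    d=np.c_[(uv[:,0]-p['cx'])/p['fx'],-(uv[:,1]-p['cy'])/p['fy'],-np.ones(len(uv))]
    return P[:3,3],d@P[:3,:3].T
def onplane(p,P,uv,z):
    o,d=ray(p,P,uv); return o+d*((z-o[2])/d[:,2])[:,None]
def tri(views):  # [(p,P,uv)]
    A=np.zeros((3,3));b=np.zeros(3)
    for p,P,uv in views:
        o,d=ray(p,P,uv);d=d[0]/np.linalg.norm(d[0]);M=np.eye(3)-np.outer(d,d);A+=M;b+=M@o
    return np.linalg.solve(A,b)
def proj(p,P,X):
    c=(np.atleast_2d(X)-P[:3,3])@P[:3,:3]
    return np.c_[p['cx']+p['fx']*c[:,0]/-c[:,2],p['cy']-p['fy']*c[:,1]/-c[:,2]]
E
python3 - <<'E'
from h import *
for n in("top","side"):
    im=cv2.imread(f"pics/{n}0.png");hsv=cv2.cvtColor(im,cv2.COLOR_BGR2HSV)
    b=cv2.inRange(hsv,(100,120,40),(125,255,255));r=cv2.inRange(hsv,(0,120,70),(8,255,255))|cv2.inRange(hsv,(172,120,70),(180,255,255))
    p,P=campose(n)
    cs,_=cv2.findContours(b,cv2.RETR_EXTERNAL,cv2.CHAIN_APPROX_NONE)
    for c in cs:
        if cv2.contourArea(c)>2000:
            q=cv2.approxPolyDP(cv2.convexHull(c),4,True)[:,0]; print(n,q.tolist(),np.round(onplane(p,P,q,.096),3).tolist())
            rr=cv2.minAreaRect(c);print(rr,np.round(onplane(p,P,[rr[0]],.096),3))
    N,l,st,ce=cv2.connectedComponentsWithStats(r)
    for i in range(1,N):
        if st[i,4]>8: print(n,'red',st[i].tolist(),ce[i].round(1).tolist(),onplane(p,P,ce[i],.11).round(3).tolist())
im=cv2.imread("pics/top0.png")[100:220,210:360];cv2.imwrite("pics/c.png",np.hstack([cv2.resize(im,None,fx=4,fy=4,interpolation=2),cv2.resize(cv2.imread("pics/side0.png")[140:230,180:280],(400,480))[:, :200]]))
cv2.imwrite("pics/c.png",cv2.resize(im,None,fx=5,fy=5,interpolation=2))
E
```

```text
top [[121, 155], [124, 207], [89, 209], [82, 193], [81, 155]] [[0.627, 0.387, 0.096], [0.485, 0.371, 0.096], [0.478, 0.465, 0.096], [0.52, 0.487, 0.096], [0.624, 0.496, 0.096]]
((102.46381378173828, 180.55909729003906), (56.727294921875, 41.85367202758789), 87.79740142822266) [[0.555 0.433 0.096]]
top [[410, 150], [444, 158], [436, 195], [424, 212], [392, 203], [403, 156]] [[0.659, -0.399, 0.096], [0.639, -0.491, 0.096], [0.537, -0.468, 0.096], [0.491, -0.435, 0.096], [0.513, -0.35, 0.096], [0.642, -0.38, 0.096]]
((418.2353820800781, 180.558837890625), (41.47359085083008, 58.20854949951172), 14.03624439239502) [[ 0.575 -0.421  0.096]]
top [[233, 112], [339, 122], [332, 198], [318, 201], [226, 189]] [[0.753, 0.085, 0.096], [0.732, -0.206, 0.096], [0.523, -0.188, 0.096], [0.514, -0.151, 0.096], [0.54, 0.098, 0.096]]
((282.3366394042969, 156.6336669921875), (108.6580581665039, 81.19503021240234), 5.710593223571777) [[ 0.632 -0.053  0.096]]
top [[419, 46], [411, 92], [366, 94], [366, 56], [374, 44]] [[0.952, -0.427, 0.096], [0.82, -0.403, 0.096], [0.812, -0.279, 0.096], [0.92, -0.279, 0.
[... 1701 characters left out ...]
0.178, 0.096], [0.706, 0.166, 0.096], [0.749, 0.088, 0.096]]
((223.12026977539062, 182.565185546875), (74.23397827148438, 73.5367431640625), 15.461216926574707) [[0.626 0.003 0.096]]
side [[201, 109], [209, 121], [166, 199], [151, 197], [136, 186], [134, 176], [182, 108]] [[0.867, -0.412, 0.096], [0.804, -0.338, 0.096], [0.789, 0.135, 0.096], [0.843, 0.14, 0.096], [0.919, 0.103, 0.096], [0.95, 0.057, 0.096], [0.949, -0.398, 0.096]]
((174.82395935058594, 152.17359924316406), (39.405879974365234, 100.7481460571289), 35.0958137512207) [[ 0.86  -0.11   0.096]]
side red [248, 181, 8, 11, 53] [251.4, 185.5] [[0.521, 0.005, 0.11]]
side red [188, 215, 28, 16, 62] [201.0, 222.0] [[0.63, 0.213, 0.11]]
```

View pics/c.png

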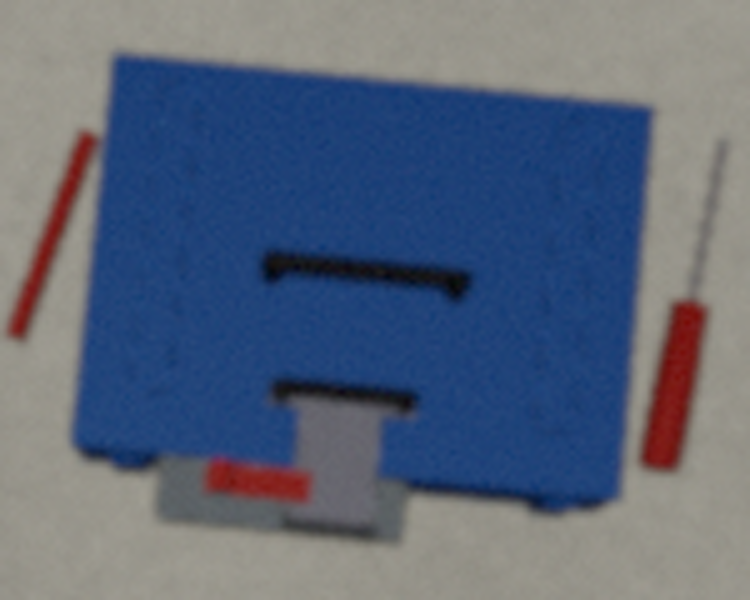

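Request:
{"fn": "step_arm", "kwargs": {
  "plan": [
    [-1, 0, 0, -1, -0.158],
    [-1, 0, 0, -1, -0.158],
    [-1, 0, 0, -1, -0.158],
    [-1, 0, 0, -1, -0.158],
    [-1, 0, 0, -1, -0.158],
    [-1, 0, 0, -1, -0.158],
    [-1, 0, 0, -1, -0.158]
  ]
}}

```text
time_s: 0.98
tool_pos: [0.2043, -0.4834, 0.3012]
eef_rot: [-0.0, 0.728, 0.686, 0.0]
wrist_force: [0.0, -0.1, -0.9]
gripper_width: -0.0
gripper_force: 0.0
```

Request:
{"fn": "step_arm", "kwargs": {
  "plan": [
    [-1, 4.6, 3.4, 0, 0],
    [-1, 4.6, 3.4, 0, 0],
    [-1, 4.6, 3.4, 0, 0],
    [-1, 4.6, 3.4, 0, 0],
    [-1, 4.6, 3.4, 0, 0],
    [-1, 4.6, 3.4, 0, 0],
    [-1, 4.6, 3.4, 0, 0],
    [-1, 4.6, 3.4, 0, 0],
    [-1, 4.6, 3.4, 0, 0],
    [-1, 4.6, 3.4, 0, 0],
    [-1, 0, 0, 0, 0],
    [-1, 0, 0, 0, 0]
  ]
}}

```text
time_s: 2.48
tool_pos: [0.5731, -0.0467, 0.3007]
eef_rot: [-0.0, 0.73, 0.684, -0.001]
wrist_force: [-1.3, -0.8, -0.1]
gripper_width: -0.0
gripper_force: 0.0
```

```bash
python3 - <<'E'
from h import *
s=env.sense();im=read_camera("wrist");cv2.imwrite("pics/w1.png",im[:,:,::-1]);np.save("w1.npy",s,allow_pickle=True)
print({k:np.round(v,4).tolist() for k,v in s.items() if k in('time_s','joint_pos','tool_pos','eef_rot','wrist_force')})
E
```

```text
{'time_s': 2.475, 'joint_pos': [-0.2143, 0.3966, 1.2514, -0.0006, 1.495, -0.1498], 'tool_pos': [0.5731, -0.0467, 0.3007], 'eef_rot': [-0.0004, 0.7295, 0.684, -0.0007], 'wrist_force': [-1.3264, -0.7953, -0.0815]}
```

View pics/w1.png

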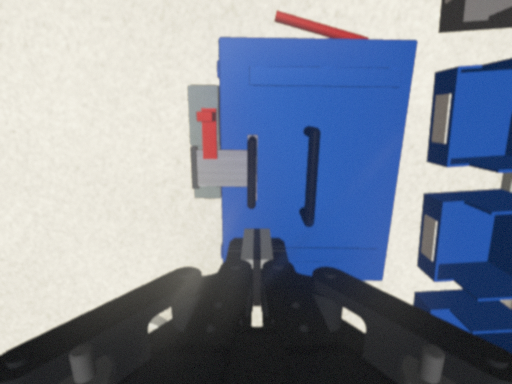

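Wrist view: thumb piece at about (207,115) with its tongue running down to (209,158), latch bar x≈252 from y 138 to 207, lid handle x≈312 from y 128 to 222. The lid's left edge is at x≈221. I'll take a second viewpoint.

Request:
{"fn": "step_arm", "kwargs": {
  "plan": [
    [-1, 3, -1, 1, 0],
    [-1, 3, -1, 1, 0],
    [-1, 3, -1, 1, 0],
    [-1, 0, 0, 0, 0],
    [-1, 0, 0, 0, 0]
  ]
}}

```text
time_s: 3.15
tool_pos: [0.5496, 0.0437, 0.2719]
eef_rot: [0.001, 0.73, 0.683, 0.0]
wrist_force: [-0.4, -0.9, -0.3]
gripper_width: 0.0001
gripper_force: 0.0
```

```bash
python3 - <<'E'
from h import *
s=env.sense();im=read_camera("wrist");cv2.imwrite("pics/w2.png",im[:,:,::-1]);np.save("w2.npy",s,allow_pickle=True)
print({k:np.round(v,4).tolist() for k,v in s.items() if k in('time_s','joint_pos','tool_pos','eef_rot','wrist_force')})
E
```

```text
{'time_s': 3.15, 'joint_pos': [-0.0593, 0.3627, 1.38, -0.0007, 1.3978, 0.0071], 'tool_pos': [0.5496, 0.0437, 0.2719], 'eef_rot': [0.0006, 0.7302, 0.6833, 0.0001], 'wrist_force': [-0.3994, -0.8734, -0.2655]}
```

View pics/w2.png

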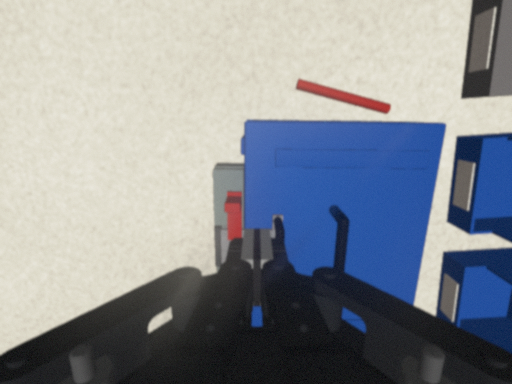

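Second view: lid TL corner about (246,121), TR (443,124), upper lid-handle end (337,209), upper latch-bar end (278,219), thumb at about (233,200), tongue foot (234,238). Next: triangulate.

```bash
python3 - <<'E'
from h import *
V={}
for n in("w1","w2"):
    im=cv2.imread(f"pics/{n}.png");s=np.load(n+".npy",allow_pickle=True).item();p,P=campose("wrist",s);V[n]=(p,P)
    hsv=cv2.cvtColor(im,cv2.COLOR_BGR2HSV)
    b=cv2.inRange(hsv,(100,120,40),(125,255,255));cs,_=cv2.findContours(b,0,1)
    c=max([c for c in cs if c[:,0,0].min()<300],key=cv2.contourArea);q=cv2.approxPolyDP(c,3,True)[:,0]
    print(n,'lid',[x for x in q.tolist() if x[1]<130]);
    # left edge of lid, right edge
    for r in ((80,130,180) if n=="w1" else (130,160,200)): 
        x=np.where(b[r,180:430])[0]+180; print('row',r,x.min(),x.max())
    r=cv2.inRange(hsv,(0,150,60),(8,255,255))|cv2.inRange(hsv,(172,150,60),(180,255,255));r[:100 if n=="w1" else 150]=0
    for y in range(384):
        x=np.where(r[y])[0]
        if len(x): print(y,x.min(),x.max(),hsv[y,x,2].astype(int)[::3].tolist())
    d=cv2.inRange(hsv,(0,0,0),(180,255,60));N,l,st,ce=cv2.connectedComponentsWithStats(d)
    for i in range(1,N):
        if 60<st[i,4]<3000: print('dark',st[i].tolist(),ce[i].round(1).tolist())
E
```

```text
w1 lid [[221, 39], [416, 42]]
row 80 220 410
row 130 221 403
row 180 257 395
110 204 213 [199, 197]
111 203 210 [195, 191]
112 203 211 [198, 198, 193]
113 202 210 [204, 206, 203]
114 198 210 [200, 206, 205, 207]
115 199 210 [203, 204, 206, 205]
116 198 210 [199, 205, 205, 204, 200]
117 199 210 [204, 202, 203, 204]
118 199 211 [200, 201, 204, 206, 175]
119 200 210 [197, 201, 201, 195]
120 204 210 [192, 193]
121 206 209 [184]
122 204 214 [187, 189, 189, 182]
123 204 214 [199, 198, 199, 199]
124 204 214 [205, 202, 201, 201]
125 204 214 [203, 203, 201, 201]
126 204 214 [204, 202, 204, 201]
127 204 214 [203, 203, 201, 205]
128 204 214 [203, 203, 204, 203]
129 204 214 [201, 202, 204, 202]
130 204 214 [204, 203, 204, 201]
131 204 214 [199, 203, 201, 201]
132 204 214 [201, 204, 203, 203]
133 204 214 [202, 204, 201, 201]
134 204 214 [202, 202, 201, 202]
135 204 214 [203, 204, 201, 204]
136 204 214 [203, 202, 201, 201]
137 204 214 [201, 201, 200, 203]
138 204 214 [202, 201, 201, 201]
139 204 214 [202, 204, 203, 202]
140 204 214 [199, 201, 201, 201]
141 204 215 [202, 203, 199, 201]
142 204 215 
[... 892 characters left out ...]
6, 175]
218 235 240 [175, 178]
219 232 239 [175, 174, 175]
220 235 240 [174, 175]
221 234 239 [174, 176]
222 234 240 [173, 175, 168]
223 234 240 [174, 176, 166]
224 231 240 [173, 177, 175, 167]
225 233 240 [176, 175, 175]
226 232 240 [174, 175, 177]
227 233 240 [176, 174, 173]
228 231 240 [175, 176, 174, 168]
229 230 240 [173, 174, 174, 175]
230 231 240 [174, 173, 173, 169]
231 231 240 [176, 177, 173, 167]
232 230 240 [175, 177, 174, 174]
233 230 240 [174, 176, 176, 175]
234 230 240 [174, 173, 173, 174]
235 230 240 [175, 174, 170, 171]
236 229 240 [174, 174, 160, 162]
237 229 233 [175, 167]
238 230 232 [171]
dark [463, 0, 39, 97, 1172] [480.4, 54.6]
dark [230, 240, 12, 11, 80] [236.1, 244.5]
```

```bash
python3 - <<'E'
from h import *
V={}
for n in("w1","w2"):
    s=np.load(n+".npy",allow_pickle=True).item();V[n]=campose("wrist",s)
def T(a,b): return tri([(*V["w1"],a),(*V["w2"],b)])
A=T((220,38.5),(246,121.5));B=T((415.5,41.5),(443.7,124.5))
print("corners",A.round(4),B.round(4))
p,P=V["w1"]
# from w1 alone
C=onplane(p,P,[(220,38.5),(415.5,41.5),(221,130),(222.5,270)],.096);print("w1 plane",C.round(4).tolist())
print("lid handle end tri",T((312,129),(337,209)).round(4),"latch end",T((252,138),(278,219)).round(4))
d=C[1,:2]-C[0,:2];print('yaw x-edge',np.degrees(np.arctan2(d[1],d[0])),np.linalg.norm(d))
d=C[0,:2]-C[3,:2];print('yaw y-edge',np.degrees(np.arctan2(-d[0],d[1])),np.linalg.norm(d))
for k,uv,z in [("lidh",[(312,127),(308,225)],.134),("latchbar",[(252,137),(252,208)],.138),("tongue end",[(210,157.5)],.1115),("thumb top",[(198,109),(198,120),(211,120)],.1395)]:
    print(k,onplane(p,P,uv,z).round(4).tolist())
im=cv2.imread("pics/w1.png");im2=cv2.imread("pics/w2.png")
f=lambda a:cv2.resize(a,None,fx=6,fy=6,interpolation=cv2.INTER_CUBIC)
a=f(im[95:165,185:265]);b=f(im2[180:250,215:265]);cv2.imwrite("pics/z.png",np.hstack([a,b]))
E
```

```text
corners [0.5415 0.1061 0.0911] [0.7569 0.0885 0.0927]
w1 plane [[0.5419, 0.1049, 0.096], [0.7553, 0.0879, 0.096], [0.5334, 0.0075, 0.096], [0.5174, -0.1769, 0.096]]
lid handle end tri [0.6396 0.0018 0.1002] latch end [ 0.5699 -0.0032  0.1078]
yaw x-edge -4.5336302221886555 0.21403325590872077
yaw y-edge -4.9736361250939165 0.28286361687884265
lidh [[0.6339, 0.0058, 0.134], [0.6278, -0.104, 0.134]]
latchbar [[0.5704, -0.0001, 0.138], [0.565, -0.078, 0.138]]
tongue end [[0.5196, -0.022, 0.1115]]
thumb top [[0.5176, 0.0315, 0.1395], [0.5163, 0.0207, 0.1395], [0.5296, 0.0198, 0.1395]]
```

View pics/z.png

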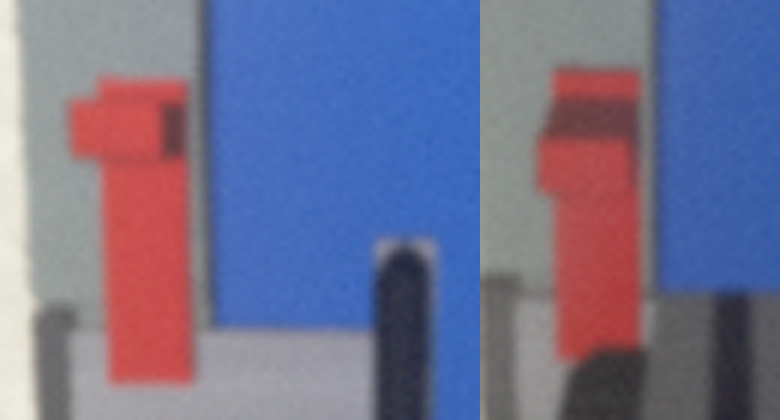

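The zoom puts the thumb's top face in view 1 at about (204,116) and in view 2 at about (232,207). The tongue end is at about (210,159) in view 1. In the case frame the tab is at y≈67 mm and the latch at y≈+8 mm, so I expect the stop roughly 8–12 mm further on. Next I'll move the closed finger to the -y side of the thumb.

Request:
{"fn": "step_arm", "kwargs": {
  "plan": [
    [-1, -2.5, -1.25, 0, 0.014],
    [-1, -2.4, -1.25, 0, 0],
    [-1, 0, 0, 3, 0],
    [-1, 0, 0, 3, 0],
    [-1, 0, 0, 3, 0],
    [-1, 0, 0, 2, 0],
    [-1, 0, 0, 0, 0],
    [-1, 0, 0, 0, 0]
  ]
}}

```text
time_s: 4.2
tool_pos: [0.5217, -0.0028, 0.1623]
eef_rot: [0.001, 0.735, 0.678, 0.0]
wrist_force: [-0.2, -0.3, -0.4]
gripper_width: 0.0001
gripper_force: 0.0
```

```bash
cat >> h.py <<'E'
YAW=np.radians(-4.6);O=np.array([.637,-.0527])
RC=np.array([[np.cos(YAW),-np.sin(YAW)],[np.sin(YAW),np.cos(YAW)]])
def case(X): X=np.asarray(X);return np.r_[(X[:2]-O)@RC,X[2]]
def st():
    s=env.sense();q=s['eef_rot'];f=np.array(s['wrist_force']);print('t',round(s['time_s'],2),'case mm',(case(s['tool_pos'])*1e3).round(1),'yaw',np.degrees(2*np.arctan2(q[2],q[1])).round(2),'F case',np.r_[f[:2]@RC,f[2]].round(2),'grip',s['gripper_width'],s['gripper_force']);return s
E
python3 - <<'E'
from h import *
s=st();im=read_camera("wrist");p,P=campose("wrist",s)
V=[campose("wrist",np.load(n+".npy",allow_pickle=True).item()) for n in("w1","w2")]
print('thumb top',(case(tri([(*V[0],(204.2,116.5)),(*V[1],(232.5,207.2))]))*1e3).round(1))
a=im[:,:,::-1];cv2.imwrite("pics/w3.png",a)
E
```

```text
t 4.2 case mm [-118.9   40.5  162.3] yaw 85.42 F case [-0.22 -0.35 -0.44] grip 9.637464985449023e-05 0.0
thumb top [-119.8   67.1  137.8]
```

View pics/w3.png

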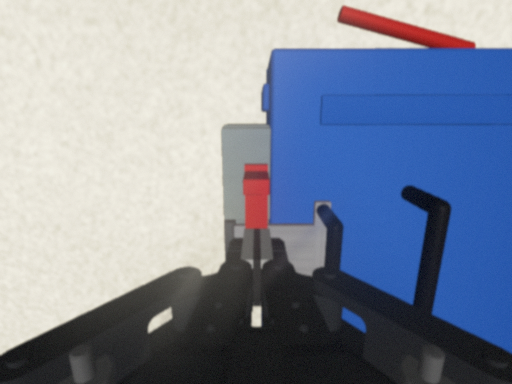

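The fingers (column 257) line up with the thumb piece at (256,184). The latch leg at (325,215) is clear. Descend to z≈0.120.

Request:
{"fn": "step_arm", "kwargs": {
  "plan": [
    [-1, 0, 0, 1.4, 0],
    [-1, 0, 0, 1.4, 0],
    [-1, 0, 0, 1.4, 0],
    [-1, 0, 0, 0, 0],
    [-1, 0, 0, 0, 0]
  ]
}}

```text
time_s: 4.88
tool_pos: [0.5212, -0.002, 0.1193]
eef_rot: [0.0, 0.734, 0.679, 0.0]
wrist_force: [0.4, 0.1, -0.1]
gripper_width: 0.0003
gripper_force: 0.0
```

```bash
python3 -c "
from h import *
st()"
```

```text
t 4.88 case mm [-119.5   41.3  119.3] yaw 85.48 F case [ 0.36  0.1  -0.09] grip 0.0002647756871844453 0.0
```

Request:
{"fn": "step_arm", "kwargs": {
  "plan": [
    [-1, 0.2, 0, 0, 0],
    [-1, 0.2, 0, 0, 0],
    [-1, 0.2, 0, 0, 0],
    [-1, 0.1, 0, 0, 0],
    [-1, 0.1, 0, 0, 0],
    [-1, 0.1, 0, 0, 0],
    [-1, 0, 0, 0, 0]
  ]
}}

```text
time_s: 5.75
tool_pos: [0.5217, 0.007, 0.1193]
eef_rot: [0.0, 0.734, 0.679, -0.0]
wrist_force: [0.6, -0.9, -0.2]
gripper_width: 0.0001
gripper_force: 0.0
```

Request:
{"fn": "step_arm", "kwargs": {
  "plan": [
    [-1, 0.1, 0, 0, 0],
    [-1, 0.1, 0, 0, 0],
    [-1, 0.1, 0, 0, 0]
  ]
}}

```text
time_s: 6.12
tool_pos: [0.5219, 0.0096, 0.1193]
eef_rot: [0.0, 0.735, 0.679, -0.0]
wrist_force: [-0.4, -4.0, -0.0]
gripper_width: 0.0003
gripper_force: 2.1
```

Request:
{"fn": "step_arm", "kwargs": {
  "plan": [
    [-1, 0.1, 0, 0, 0],
    [-1, 0.1, 0, 0, 0],
    [-1, 0.1, 0, 0, 0],
    [-1, 0.1, 0, 0, 0]
  ]
}}

```text
time_s: 6.62
tool_pos: [0.5223, 0.014, 0.1193]
eef_rot: [0.0, 0.734, 0.679, -0.0]
wrist_force: [-0.7, -5.5, 0.2]
gripper_width: -0.0
gripper_force: 2.1
```

Request:
{"fn": "step_arm", "kwargs": {
  "plan": [
    [-1, 0.05, 0, 0, 0],
    [-1, 0.05, 0, 0, 0],
    [-1, 0.05, 0, 0, 0]
  ]
}}

```text
time_s: 7.0
tool_pos: [0.5224, 0.0155, 0.1193]
eef_rot: [0.0, 0.734, 0.679, -0.0]
wrist_force: [-1.3, -3.8, 0.4]
gripper_width: 0.0001
gripper_force: 2.0
```

Request:
{"fn": "step_arm", "kwargs": {
  "plan": [
    [-1, 0.05, 0, 0, 0],
    [-1, 0.05, 0, 0, 0]
  ]
}}

```text
time_s: 7.25
tool_pos: [0.5224, 0.0165, 0.1193]
eef_rot: [0.0, 0.734, 0.679, -0.0]
wrist_force: [-0.4, -3.7, -0.4]
gripper_width: -0.0003
gripper_force: 2.0
```

Request:
{"fn": "step_arm", "kwargs": {
  "plan": [
    [-1, 0.05, 0, 0, 0],
    [-1, 0, 0, 0, 0]
  ]
}}

```text
time_s: 7.5
tool_pos: [0.5225, 0.017, 0.1193]
eef_rot: [-0.0, 0.734, 0.679, -0.0]
wrist_force: [0.8, -3.5, 0.1]
gripper_width: -0.0
gripper_force: 1.8
```

Request:
{"fn": "step_arm", "kwargs": {
  "plan": [
    [-1, 0.05, 0, 0, 0],
    [-1, 0, 0, 0, 0]
  ]
}}

```text
time_s: 7.75
tool_pos: [0.5225, 0.0175, 0.1193]
eef_rot: [0.0, 0.734, 0.679, -0.0]
wrist_force: [-0.3, -3.9, -0.1]
gripper_width: -0.0
gripper_force: 1.9
```

Request:
{"fn": "step_arm", "kwargs": {
  "plan": [
    [-1, 0.05, 0, 0, 0],
    [-1, 0, 0, 0, 0]
  ]
}}

```text
time_s: 8.0
tool_pos: [0.5226, 0.018, 0.1193]
eef_rot: [0.0, 0.734, 0.679, -0.0]
wrist_force: [-0.0, -3.0, 0.1]
gripper_width: 0.0004
gripper_force: 1.9
```

Request:
{"fn": "step_arm", "kwargs": {
  "plan": [
    [-1, 0.05, 0, 0, 0],
    [-1, 0, 0, 0, 0]
  ]
}}

```text
time_s: 8.25
tool_pos: [0.5226, 0.0185, 0.1193]
eef_rot: [0.0, 0.734, 0.679, 0.0]
wrist_force: [-0.5, -4.2, 0.6]
gripper_width: 0.0
gripper_force: 1.9
```

Request:
{"fn": "step_arm", "kwargs": {
  "plan": [
    [-1, 0.05, 0, 0, 0],
    [-1, 0, 0, 0, 0]
  ]
}}

```text
time_s: 8.5
tool_pos: [0.5226, 0.0188, 0.1193]
eef_rot: [0.0, 0.734, 0.679, -0.0]
wrist_force: [-1.2, -5.0, 0.1]
gripper_width: -0.0001
gripper_force: 2.5
```

Request:
{"fn": "step_arm", "kwargs": {
  "plan": [
    [-1, 0.03, 0, 0, 0],
    [-1, 0, 0, 0, 0]
  ]
}}

```text
time_s: 8.75
tool_pos: [0.5226, 0.0188, 0.1193]
eef_rot: [0.0, 0.734, 0.679, -0.0]
wrist_force: [-0.4, -6.9, 0.8]
gripper_width: 0.0001
gripper_force: 3.1
```

The force is rising and the finger has stopped moving, so the tab is at its stop. One small confirming nudge, then back off.

Request:
{"fn": "step_arm", "kwargs": {
  "plan": [
    [-1, 0.02, 0, 0, 0],
    [-1, 0, 0, 0, 0]
  ]
}}

```text
time_s: 9.0
tool_pos: [0.5226, 0.0188, 0.1193]
eef_rot: [0.0, 0.734, 0.679, -0.0]
wrist_force: [-0.6, -6.8, 0.2]
gripper_width: -0.0001
gripper_force: 3.5
```

Request:
{"fn": "step_arm", "kwargs": {
  "plan": [
    [-1, -0.5, 0, 0, 0],
    [-1, -0.5, 0, 0, 0],
    [-0.1, 0, 0, -3, 0],
    [-0.1, 0, 0, -3, 0],
    [-0.1, 0, 0, -2, 0],
    [-0.1, -2.2, 2.4, 0, 0],
    [-0.1, -2.2, 2.5, 0, 0],
    [-0.1, 0, 0, 0, 0],
    [-0.1, 0, 0, 0, 0]
  ]
}}

```text
time_s: 10.12
tool_pos: [0.5667, -0.0378, 0.199]
eef_rot: [-0.001, 0.735, 0.679, -0.0]
wrist_force: [0.4, 0.1, -1.0]
gripper_width: 0.0386
gripper_force: 0.0
```

```bash
python3 - <<'E'
from h import *
s=st();im=read_camera("wrist");cv2.imwrite("pics/w4.png",im[:,:,::-1])
p,P=campose("wrist",s);print(proj(p,P,[np.r_[RC@[-.0705,y]+O,.138] for y in(.047,-.031)]).round())
E
```

```text
t 10.12 case mm [-71.3   9.2 199. ] yaw 85.46 F case [ 0.36  0.15 -1.01] grip 0.0385582153653165 0.0
[[259. 159.]
 [259. 259.]]
```

View pics/w4.png

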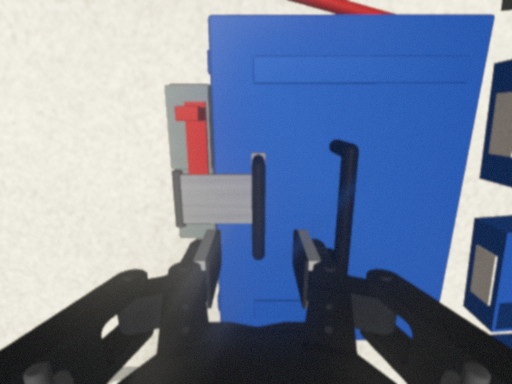

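The bar (column 259, rows 155–258) is centred between the fingers, and the tongue now ends at the plate's edge (row 175). Descend and grip.

Request:
{"fn": "step_arm", "kwargs": {
  "plan": [
    [-0.1, 0, 0, 3, 0],
    [-0.1, 0, 0, 3, 0],
    [-0.1, 0, 0, 1.9, 0],
    [-0.1, 0, 0, 0, 0],
    [-1, 0, 0, 0, 0],
    [-1, 0, 0, 0, 0],
    [-1, 0, 0, 0, 0],
    [-1, 0, 0, 0, 0]
  ]
}}

```text
time_s: 11.18
tool_pos: [0.5679, -0.0382, 0.1215]
eef_rot: [0.001, 0.734, 0.679, 0.001]
wrist_force: [-0.9, 1.3, 6.2]
gripper_width: 0.0078
gripper_force: 59.0
```

```bash
python3 - <<'E'
from h import *
st()
# arc table: rel pivot angle 27.55deg, r 77.8
a0=np.radians(27.55);r=7.78
th=np.arange(0,1.81,.1);x=r*np.cos(a0+th);z=r*np.sin(a0+th)
print(np.c_[th[1:],np.diff(x),-np.diff(z)].round(2).tolist())
E
```

```text
t 11.18 case mm [-70.    8.9 121.5] yaw 85.47 F case [-0.96  1.19  6.16] grip 0.007763618741396345 58.95074665546417
[[0.1, -0.39, -0.67], [0.2, -0.46, -0.63], [0.3, -0.52, -0.58], [0.4, -0.57, -0.52], [0.5, -0.62, -0.46], [0.6, -0.67, -0.4], [0.7, -0.7, -0.33], [0.8, -0.73, -0.26], [0.9, -0.76, -0.18], [1.0, -0.77, -0.11], [1.1, -0.78, -0.03], [1.2, -0.78, 0.05], [1.3, -0.77, 0.12], [1.4, -0.75, 0.2], [1.5, -0.73, 0.27], [1.6, -0.7, 0.35], [1.7, -0.66, 0.41], [1.8, -0.61, 0.48]]
```

Request:
{"fn": "step_arm", "kwargs": {
  "plan": [
    [-1, 0, -0.19, -0.34, 0],
    [-1, 0, -0.2, -0.33, 0],
    [-1, 0, -0.23, -0.32, 0],
    [-1, 0, -0.23, -0.31, 0],
    [-1, 0, 0, 0, 0]
  ]
}}

```text
time_s: 11.8
tool_pos: [0.5602, -0.0376, 0.1343]
eef_rot: [0.001, 0.734, 0.679, 0.001]
wrist_force: [4.9, 1.1, 2.3]
gripper_width: 0.0074
gripper_force: 58.9
```

```bash
python3 - <<'E'
from h import *
s=st();im=read_camera("wrist");cv2.imwrite("pics/w5.png",im[:,:,::-1])
E
```

```text
t 11.8 case mm [-77.8   8.8 134.3] yaw 85.47 F case [4.82 1.54 2.27] grip 0.007411388486413739 58.92009258270264
```

View pics/w5.png

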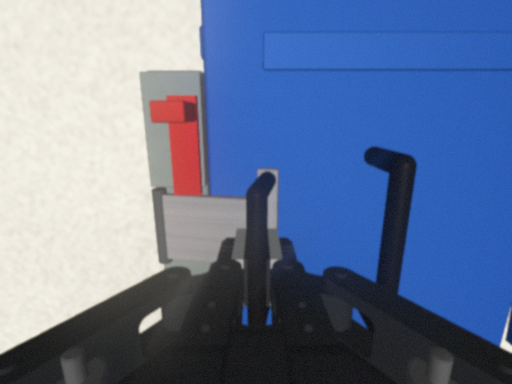

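The bar at (258,180–320) is held between the pads. Its leg is tilted and the latch is rising freely. Continue along the arc.

Request:
{"fn": "step_arm", "kwargs": {
  "plan": [
    [-1, 0, -0.26, -0.29, 0],
    [-1, 0, -0.26, -0.29, 0],
    [-1, 0, -0.28, -0.26, 0],
    [-1, 0, -0.29, -0.26, 0],
    [-1, 0, -0.31, -0.23, 0],
    [-1, 0, -0.31, -0.23, 0],
    [-1, 0, -0.33, -0.2, 0],
    [-1, 0, -0.34, -0.2, 0],
    [-1, 0, -0.35, -0.17, 0],
    [-1, 0, -0.35, -0.16, 0],
    [-1, 0, 0, 0, 0]
  ]
}}

```text
time_s: 13.22
tool_pos: [0.5315, -0.0354, 0.1592]
eef_rot: [0.004, 0.735, 0.679, 0.003]
wrist_force: [7.0, 2.3, 11.1]
gripper_width: 0.0074
gripper_force: 59.0
```

```bash
python3 - <<'E'
from h import *
s=st();c=case(s['tool_pos'])*1e3
print('latch est from tcp',np.arctan2(c[2]+17-102,c[0]+140)-np.radians(27.55),np.hypot(c[2]+17-102,c[0]+140))
E
```

```text
t 13.22 case mm [-106.6    8.8  159.2] yaw 85.47 F case [ 6.76  2.88 11.07] grip 0.007424221751762089 58.997143507003784
latch est from tcp 0.6665469146320622 81.37675144211269
```

Request:
{"fn": "step_arm", "kwargs": {
  "plan": [
    [-1, 0, -0.33, -0.2, 0],
    [-1, 0, -0.33, -0.2, 0],
    [-1, 0, -0.38, -0.09, 0],
    [-1, 0, -0.38, -0.09, 0],
    [-1, 0, -0.38, -0.06, 0],
    [-1, 0, -0.39, -0.05, 0],
    [-1, 0, 0, 0, 0]
  ]
}}

```text
time_s: 14.1
tool_pos: [0.5098, -0.0337, 0.1667]
eef_rot: [0.004, 0.734, 0.679, 0.003]
wrist_force: [4.8, 2.3, 15.8]
gripper_width: 0.0077
gripper_force: 58.9
```

```bash
python3 - <<'E'
from h import *
s=st()
E
```

```text
t 14.1 case mm [-128.3    8.7  166.7] yaw 85.47 F case [ 4.61  2.72 15.81] grip 0.007688592722905085 58.91323506832123
```

Request:
{"fn": "step_arm", "kwargs": {
  "plan": [
    [-1, 0, 0, -0.1, 0],
    [-1, 0, 0, -0.1, 0],
    [-1, 0, 0, 0, 0]
  ]
}}

```text
time_s: 14.48
tool_pos: [0.5086, -0.0336, 0.167]
eef_rot: [0.003, 0.735, 0.679, 0.002]
wrist_force: [4.8, 1.2, 6.1]
gripper_width: 0.0077
gripper_force: 58.9
```

```bash
python3 - <<'E'
from h import *
s=st();print(s['moment'])
E
```

```text
t 14.47 case mm [-129.5    8.7  167. ] yaw 85.47 F case [4.66 1.61 6.13] grip 0.007736008762922365 58.93491268157959
[ 0.20275002 -1.18210334  0.02334939]
```

Request:
{"fn": "step_arm", "kwargs": {
  "plan": [
    [-1, 0, -0.39, -0.1, 0],
    [-1, 0, -0.39, -0.04, 0],
    [-1, 0, -0.39, 0, 0],
    [-1, 0, -0.39, 0.02, 0],
    [-1, 0, -0.38, 0.04, 0],
    [-1, 0, -0.38, 0.06, 0],
    [-1, 0, -0.38, 0.08, 0],
    [-1, 0, -0.37, 0.1, 0],
    [-1, 0, 0, 0, 0]
  ]
}}

```text
time_s: 15.6
tool_pos: [0.4758, -0.0312, 0.1645]
eef_rot: [0.001, 0.735, 0.679, 0.0]
wrist_force: [-0.4, 1.3, 8.7]
gripper_width: 0.0073
gripper_force: 61.6
```

```bash
python3 - <<'E'
from h import *
s=st();print(s['moment'])
E
```

```text
t 15.6 case mm [-162.4    8.5  164.5] yaw 85.46 F case [-0.48  1.23  8.7 ] grip 0.00731212089102734 61.61750078201294
[ 0.09767812 -0.17673784 -0.04169514]
```

Request:
{"fn": "step_arm", "kwargs": {
  "plan": [
    [-1, 0, -0.37, 0.07, 0],
    [-1, 0, -0.36, 0.09, 0],
    [-1, 0, -0.35, 0.15, 0],
    [-1, 0, -0.35, 0.17, 0],
    [-1, 0, -0.33, 0.2, 0],
    [-1, 0, -0.33, 0.21, 0],
    [-1, 0, -0.31, 0.23, 0],
    [-1, 0, -0.3, 0.24, 0],
    [-1, 0, 0, 0, 0],
    [-1, 0, 0, 0, 0]
  ]
}}

```text
time_s: 16.85
tool_pos: [0.4491, -0.0297, 0.1499]
eef_rot: [0.001, 0.735, 0.679, -0.0]
wrist_force: [4.1, -2.3, -0.6]
gripper_width: 0.0073
gripper_force: 60.8
```

```bash
python3 - <<'E'
from h import *
s=st();c=case(s['tool_pos'])*1e3;print(np.arccos((c[0]+140)/77.8)-np.radians(27.55),s['moment'])
E
```

```text
t 16.85 case mm [-189.1    7.8  149.9] yaw 85.46 F case [ 4.29 -1.91 -0.6 ] grip 0.007301599391708675 60.80304443836212
1.7727671240596952 [-0.64022362 -0.90291842 -0.09814865]
```

Latch is at about 1.77 rad. Release it gently and go up.

Request:
{"fn": "step_arm", "kwargs": {
  "plan": [
    [-0.5, 0, 0, 0, 0],
    [-0.5, 0, 0, 0, 0],
    [-0.5, 0, -0.1, 0, 0],
    [-0.5, 0, 0, -1, 0],
    [-0.5, 0, 0, -2, 0],
    [-0.5, 0, 0, -4, 0],
    [-0.5, 0, 0, -4, 0],
    [-0.5, 0, 0, 0, 0]
  ]
}}

```text
time_s: 17.85
tool_pos: [0.4492, -0.0291, 0.2633]
eef_rot: [0.003, 0.734, 0.679, 0.002]
wrist_force: [-0.4, -0.5, -0.2]
gripper_width: 0.0211
gripper_force: 0.0
```

Request:
{"fn": "step_arm", "kwargs": {
  "plan": [
    [-0.1, -0.2, 4.6, 0, 0],
    [-0.1, -0.2, 4.6, 0, 0],
    [-0.1, -0.1, 4.6, 0, 0],
    [-0.1, -0.1, 4.6, 0, 0],
    [-0.1, 0, 0, 3, 0],
    [-0.1, 0, 0, 3, 0],
    [-0.1, 0, 0, 0, 0]
  ]
}}

```text
time_s: 18.73
tool_pos: [0.6289, -0.0489, 0.1965]
eef_rot: [-0.003, 0.734, 0.679, -0.002]
wrist_force: [-0.4, 0.4, 0.5]
gripper_width: 0.0384
gripper_force: 0.0
```

```bash
python3 - <<'E'
from h import *
s=st();im=read_camera("wrist");w=im[:,:,::-1].copy();cv2.imwrite("pics/w6.png",w)
p,P=campose("wrist",s)
for y in (.05,.0,-.05): print(proj(p,P,np.r_[RC@[-.005,y]+O,.134]).round())
t=read_camera("top")[90:230,190:370,::-1]
cv2.imwrite("pics/v10.png",np.hstack([w[:,:,:],cv2.copyMakeBorder(cv2.resize(t,(288,224)),0,160,0,0,cv2.BORDER_CONSTANT)]))
E
```

```text
t 18.73 case mm [ -8.4   3.1 196.5] yaw 85.47 F case [-0.43  0.35  0.49] grip 0.03836175385830375 0.0
[[263. 146.]]
[[263. 213.]]
[[262. 272.]]
```

View pics/v10.png

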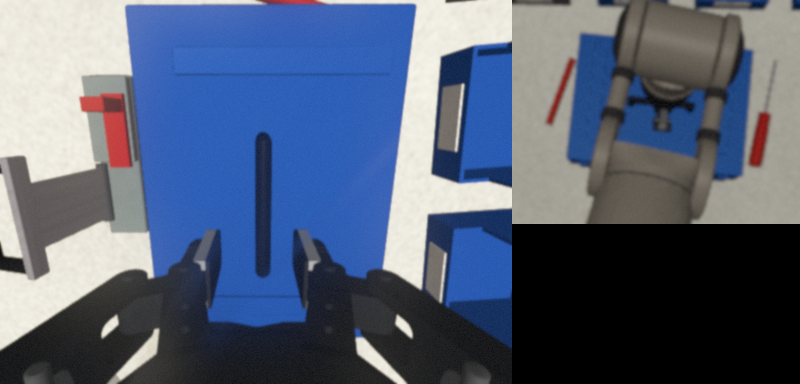

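The latch plate stands past upright at the left, at about (50,220). The lid handle (column 263) lies between the fingers (centre 257). Descend with a small shift and grip.

Request:
{"fn": "step_arm", "kwargs": {
  "plan": [
    [-0.1, 0, 0.15, 3, 0],
    [-0.1, 0, 0.15, 3, 0],
    [-0.1, 0, 0, 1.8, 0],
    [-0.1, 0, 0, 0, 0],
    [-1, 0, 0, 0, 0],
    [-1, 0, 0, 0, 0],
    [-1, 0, 0, 0, 0],
    [-1, 0, 0, 0, 0]
  ]
}}

```text
time_s: 19.82
tool_pos: [0.6332, -0.0496, 0.124]
eef_rot: [0.0, 0.734, 0.679, -0.0]
wrist_force: [-5.5, -0.7, 6.3]
gripper_width: 0.0094
gripper_force: 58.7
```

```bash
python3 - <<'E'
from h import *
st()
a0=np.arctan2(46,115);r=12.4
th=np.arange(0,1.26,.05);x=-r*np.cos(a0+th);z=r*np.sin(a0+th)
print(np.c_[th[1:],np.diff(x),-np.diff(z)].round(2).tolist())
E
```

```text
t 19.82 case mm [ -4.    2.8 124. ] yaw 85.48 F case [-5.4  -1.1   6.31] grip 0.009432912973340545 58.69916081428528
[[0.05, 0.24, -0.57], [0.1, 0.27, -0.56], [0.15, 0.3, -0.54], [0.2, 0.33, -0.53], [0.25, 0.35, -0.51], [0.3, 0.38, -0.49], [0.35, 0.4, -0.47], [0.4, 0.43, -0.45], [0.45, 0.45, -0.43], [0.5, 0.47, -0.41], [0.55, 0.49, -0.38], [0.6, 0.51, -0.36], [0.65, 0.52, -0.33], [0.7, 0.54, -0.31], [0.75, 0.55, -0.28], [0.8, 0.57, -0.25], [0.85, 0.58, -0.22], [0.9, 0.59, -0.19], [0.95, 0.6, -0.16], [1.0, 0.61, -0.13], [1.05, 0.61, -0.1], [1.1, 0.62, -0.07], [1.15, 0.62, -0.04], [1.2, 0.62, -0.01], [1.25, 0.62, 0.02]]
```

Request:
{"fn": "step_arm", "kwargs": {
  "plan": [
    [-0.4, 0, 0, 0, 0],
    [-0.4, 0, 0, 0, 0],
    [-0.4, 0, 0, 0.4, 0],
    [-0.4, 0, 0, 0, 0],
    [-0.4, 0, 0, 0, 0]
  ]
}}

```text
time_s: 20.45
tool_pos: [0.6337, -0.0495, 0.1177]
eef_rot: [-0.0, 0.734, 0.679, -0.0]
wrist_force: [0.7, -0.6, -0.1]
gripper_width: 0.0257
gripper_force: 0.0
```

```bash
python3 - <<'E'
from h import *
st()
E
```

```text
t 20.45 case mm [ -3.6   2.9 117.7] yaw 85.47 F case [ 0.7  -0.5  -0.06] grip 0.025650720310222603 0.0
```

Request:
{"fn": "step_arm", "kwargs": {
  "plan": [
    [-0.4, 0, -0.15, 0.1, 0],
    [-1, 0, 0, 0, 0],
    [-1, 0, 0, 0, 0],
    [-1, 0, 0, 0, 0],
    [-1, 0, 0.24, -0.57, 0],
    [-1, 0, 0.27, -0.56, 0],
    [-1, 0, 0.3, -0.54, 0],
    [-1, 0, 0.33, -0.53, 0],
    [-1, 0, 0, 0, 0]
  ]
}}

```text
time_s: 21.58
tool_pos: [0.6435, -0.0503, 0.1386]
eef_rot: [-0.0, 0.734, 0.679, -0.0]
wrist_force: [3.8, -0.0, -10.6]
gripper_width: 0.01
gripper_force: 58.4
```

```bash
cat >> h.py <<'E'
def lid():
    s=st();c=case(s['tool_pos'])*1e3;a=np.arccos((110-c[0])/124);print('lid from x',a-.3805,'bar-tcp dz',88+124*np.sin(a)-c[2])
E
python3 -c "
from h import *
lid()"
```

```text
t 21.57 case mm [  6.3   2.9 138.6] yaw 85.47 F case [  3.78   0.29 -10.62] grip 0.010005992472131688 58.385133147239685
lid from x 0.1996580723103018 bar-tcp dz 17.346214342625814
```

Lid is rising, at about 0.2 rad with a firm grip. Continue along the arc.

Request:
{"fn": "step_arm", "kwargs": {
  "plan": [
    [-1, 0, 0.35, -0.51, 0],
    [-1, 0, 0.38, -0.49, 0],
    [-1, 0, 0.4, -0.47, 0],
    [-1, 0, 0.43, -0.45, 0],
    [-1, 0, 0.45, -0.43, 0],
    [-1, 0, 0.47, -0.41, 0],
    [-1, 0, 0.49, -0.38, 0],
    [-1, 0, 0.51, -0.36, 0],
    [-1, 0, 0, 0, 0]
  ]
}}

```text
time_s: 22.7
tool_pos: [0.6775, -0.0529, 0.1758]
eef_rot: [-0.0, 0.734, 0.679, -0.001]
wrist_force: [-8.2, 0.2, -1.5]
gripper_width: 0.0097
gripper_force: 59.1
```

```bash
python3 -c "
from h import *
lid()"
```

```text
t 22.7 case mm [ 40.4   3.  175.8] yaw 85.48 F case [-8.2  -0.41 -1.51] grip 0.009700330581844977 59.05263841152191
lid from x 0.5940767892146093 bar-tcp dz 14.806308477010617
```

Request:
{"fn": "step_arm", "kwargs": {
  "plan": [
    [-1, 0, 0.52, -0.33, 0],
    [-1, 0, 0.54, -0.31, 0],
    [-1, 0, 0.55, -0.28, 0],
    [-1, 0, 0.57, -0.25, 0],
    [-1, 0, 0.58, -0.22, 0],
    [-1, 0, 0.59, -0.19, 0],
    [-1, 0, 0.6, -0.16, 0],
    [-1, 0, 0.61, -0.13, 0],
    [-1, 0, 0, 0, 0]
  ]
}}

```text
time_s: 23.82
tool_pos: [0.7243, -0.0566, 0.1979]
eef_rot: [0.002, 0.734, 0.679, 0.001]
wrist_force: [-8.0, 1.2, 8.6]
gripper_width: 0.01
gripper_force: 58.9
```

```bash
python3 -c "
from h import *
lid()"
```

```text
t 23.82 case mm [ 87.3   3.1 197.9] yaw 85.49 F case [-8.08  0.58  8.65] grip 0.010013679423224389 58.924264311790466
lid from x 1.006296157794426 bar-tcp dz 11.96496403279383
```

Request:
{"fn": "step_arm", "kwargs": {
  "plan": [
    [-1, 0, 0.61, -0.2, 0],
    [-1, 0, 0.62, -0.15, 0],
    [-1, 0, 0, 0, 0],
    [-1, 0, 0, 0, 0],
    [-0.5, 0, 0, 0, 0],
    [-0.5, 0, 0, 0, 0],
    [-0.5, 0, 0, 0, 0]
  ]
}}

```text
time_s: 24.7
tool_pos: [0.7364, -0.0577, 0.1967]
eef_rot: [0.001, 0.734, 0.679, 0.001]
wrist_force: [1.0, -0.1, 0.3]
gripper_width: 0.0214
gripper_force: 0.0
```

```bash
python3 -c "
from h import *
lid()"
```

```text
t 24.7 case mm [ 99.5   3.  196.7] yaw 85.47 F case [ 1.   -0.03  0.27] grip 0.02135939677933519 0.0
lid from x 1.1055445378717632 bar-tcp dz 14.814736640655923
```

Request:
{"fn": "step_arm", "kwargs": {
  "plan": [
    [-0.5, 0, 0, -0.5, 0],
    [-0.5, 0, 0, -1, 0],
    [-0.5, 0, 0, -1.5, 0],
    [-0.5, 0, 0, -2, 0],
    [-0.5, 0, 0, -2, 0],
    [-0.5, 0, 0, -2, 0],
    [-0.5, 0, 0, 0, 0],
    [-0.5, 0, 0, 0, 0]
  ]
}}

```text
time_s: 25.7
tool_pos: [0.7358, -0.0576, 0.2856]
eef_rot: [-0.0, 0.734, 0.679, -0.0]
wrist_force: [-0.5, 0.0, -0.4]
gripper_width: 0.0212
gripper_force: 0.0
```

```bash
python3 - <<'E'
from h import *
s=st();p,P=campose("wrist",s);im=read_camera("wrist");hsv=cv2.cvtColor(im,cv2.COLOR_RGB2HSV)
d=cv2.inRange(hsv,(0,0,0),(180,255,70));
for ph in(.7,.9,1.0,1.1,1.2,1.3):
    a=.3805+ph;print(ph,proj(p,P,[np.r_[RC@[.110-.124*np.cos(a),y]+O,.088+.124*np.sin(a)] for y in(.05,.03)]).round().tolist())
for r in range(60,200,10):
    x=np.where(d[r])[0];print(r,(x.min(),x.max(),len(x)) if len(x) else None)
# blue/grey extents in the top view for the record
s=read_camera("side");h=cv2.cvtColor(s,cv2.COLOR_RGB2HSV);b=cv2.inRange(h,(100,120,40),(125,255,255))
cs,_=cv2.findContours(b,0,1)
for c in cs:
    if cv2.contourArea(c)>600: print('side blue',cv2.boundingRect(c))
ps,Ps=campose("side")
for ph in(.8,1.1,1.4):
    print(ph,proj(ps,Ps,[np.r_[RC@[.110-.220*np.cos(ph),y]+O,.088+.220*np.sin(ph)] for y in(.15,-.15)]).round().tolist())
E
```

```text
t 25.7 case mm [ 98.9   3.1 285.6] yaw 85.47 F case [-0.47  0.01 -0.43] grip 0.021216348535285156 0.0
0.7 [[198.0, 143.0], [200.0, 168.0]]
0.9 [[226.0, 144.0], [227.0, 170.0]]
1.0 [[241.0, 144.0], [242.0, 171.0]]
1.1 [[258.0, 145.0], [258.0, 171.0]]
1.2 [[274.0, 145.0], [274.0, 171.0]]
1.3 [[291.0, 145.0], [290.0, 171.0]]
60 None
70 None
80 None
90 None
100 None
110 None
120 None
130 None
140 (np.int64(212), np.int64(263), 52)
150 (np.int64(250), np.int64(263), 14)
160 (np.int64(51), np.int64(263), 14)
170 (np.int64(53), np.int64(263), 14)
180 (np.int64(55), np.int64(263), 14)
190 (np.int64(57), np.int64(263), 14)
side blue (167, 279, 61, 48)
side blue (80, 224, 57, 55)
side blue (181, 120, 85, 105)
side blue (247, 112, 41, 33)
side blue (134, 109, 76, 92)
side blue (375, 62, 46, 45)
0.8 [[217.0, 169.0], [250.0, 118.0]]
1.1 [[201.0, 156.0], [236.0, 106.0]]
1.4 [[182.0, 147.0], [220.0, 98.0]]
```

The handle bar is at column ≈257, so the lid is at about 1.09 rad. The tool is free with zero force. Handing in.

```bash
python3 -c "
from station import workorder
print(workorder.close_job())"
```

```text
the job is handed in; nothing more can be done
None
```

I handed the job in after about 26 s of robot time: by my measurements the red tab is home against its stop (pushed to about 7 N), the latch was put over at about 1.77 rad with the lid still shut, and the lid stands open at about 1.1 rad with the gripper clear of the case; the hand-in call did not report a verdict.

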